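# Load the bench crumb shaker and put it back to work

## Task

The crumb shaker is still switched on: first turn its rotary isolator to OFF, then pull up the spring collar on the post, turn it until its arm is clear of the lid and it drops into the released notch, and take the lid right away from the tray. Put every loose folded cookie from the left of the table into the tray, set the lid squarely back on, turn the lifted collar back so that it drops down locked with its arm over the lid, and last of all turn the isolator fully to ON. Never have the isolator on while the clamp is not locked, and leave the small green cup where it stands.

Things in the scene. Friction and masses are not known exactly. Their poses are not given: they have to be found in the camera images.
- shaker: Grey bench crumb shaker fixed to the table, 232 x 204 mm, 44 mm high, with an open aluminium tray and, behind it, an upright steel clamp post (20 mm thick, top at 179 mm). Origin: on the table under the tray's centre; x points from tray to post (axis at x = 118 mm), y left, z up. On its left a waffle iron (x 0.43 to 0.73, y 0.11 to 0.29; raised lid up to 0.35 m high behind x 0.63): pass in front.
- tray_floor (a point): Centre of the tray's inner floor, 48 mm above the table, axes as the shaker. Inside the tray measures 125 mm along x, 175 mm along y, 62 mm deep; walls 4 mm.
- tray_rim (a point): Centre of the tray's mouth at rim height, 110 mm above the table, axes as the shaker.
- lid: Loose aluminium lid of the tray, 0.13 to 0.21 kg. Plate 143 x 193 x 4 mm (x by y), below it a plug 115 x 165 x 8 mm that drops into the tray's mouth with 5 mm play on each side. Origin: centre of the plug's underside, z up; seated squarely, the origin is 8 mm below tray_rim and the plate lies on the rim. It starts seated under the clamp arm. 
- lid_handle (a point): Centre of the lid's black bar handle, 35 mm above the lid's origin: bar 60 mm long (lid y), 14 mm thick (lid x), 18 mm high. It stands on two short legs; its top is 32 mm and its underside 14 mm above the plate. The table in front of the isolator is free to lay the lid on (its centre at about x 0.43, y -0.31).
- clamp_lift (a joint): Height of the black spring collar above its seat on the post, m: 0 seated, 0.016 fully pulled up. A spring presses it down with about 5 N seated and 10 N at the top; let go, it drops back.
- clamp_turn (a joint): Turn of the spring collar round the post, rad, clockwise from above: 0 = locked, its steel arm reaching forward (shaker -x) over the edge of the lid; 1.31 = released, arm pointing sideways (towards shaker +y), clear of the lid. A tooth lets it turn only while it is pulled up by 11 mm or more; at both ends it drops down into a notch. Stops at -0.03 and 1.34; turns easily when lifted. Let go part-way it rests up on the tooth.
- clamp_grip (a point): On the collar's axis, 35 mm above the collar's lower edge and 17 mm below its top: the place to grip. Collar: round, knurled, 38 mm across, 52 mm high, lower edge 110 mm above the table when seated; the post sticks out 17 mm above it. This point's x axis turns with the collar; the arm points along its -x.
- clamp_tip (a point): Underside of the arm's free end, 60 mm from the collar's axis. The arm is 16 mm wide, its top 14.5 mm above the collar's lower edge; seated, its underside is about 2.5 mm above the plate of the seated lid.
- isolator: Grey rotary isolator enclosure fixed to the table on the right, 120 mm (x) by 84 mm (y), 60 mm high, black cable gland on its +x end. Origin: centre of its underside, x along its long side.
- isolator_handle (a joint): Angle of the isolator's black bar handle, rad, clockwise from above: 0 = OFF, with a sprung detent, 1.571 = ON, with a sprung detent. Between them the handle snaps to the nearer end (up to about 0.15 N m). At OFF the bar lies across the enclosure, at ON along its long side. Starts ON.
- isolator_grip (a point): On the handle's axis in the middle of the bar's height, 83 mm above the table. Bar: 64 mm long (along this point's y), 15 mm thick, 28 mm high (69 to 96 mm above the table). The point turns with the handle.
- spice_cup: Small round pale green cup, 71 mm across, 41 mm high, at the back right; a bystander. Origin: centre of its underside.
- cookie_1: Folded cookie, 43 x 23 mm, 34 mm high, 12 g, on the table at the left (may be absent). Origin: centre of its underside; z up as it stands; its local y is the long way, local x the thin way across the fold, where it is taken.
- cookie_2: Folded cookie, 48 x 23 mm, 31 mm high, 12 g, on the table at the left (may be absent). Origin: centre of its underside; z up as it stands; its local y is the long way, local x the thin way across the fold, where it is taken.
- cookie_3: Folded cookie, 42 x 25 mm, 31 mm high, 12 g, on the table at the left (may be absent). Origin: centre of its underside; z up as it stands; its local y is the long way, local x the thin way across the fold, where it is taken.
- cookie_4: Folded cookie, 39 x 22 mm, 29 mm high, 12 g, on the table at the left (may be absent). Origin: centre of its underside; z up as it stands; its local y is the long way, local x the thin way across the fold, where it is taken.
Mind the look-alikes: they are no part of the job. Leave any orange look-alike of the cookie_3 alone.

How it is judged:
By the outcome, as a careful person would: the job done as asked, in the order asked, and still so for the second after the job is handed in, with the robot touching nothing.
Of cookie_1, cookie_2, cookie_3, cookie_4 only 2 to 4 are there at a start; the rules pass over those that are not, and their reading is None.
At some moment in a run one of cookie_1, cookie_2, cookie_3, cookie_4 may be knocked a few centimetres aside while the robot is not near it.
Once in a run the grip may slacken for a moment while it holds something.
It also fails if it takes over 210 s, if anything falls off the work surface, if the arm or the gripper's body presses on something with over 40 N, if the wrist force passes 120 N, or if a joint passes its speed limit or range.

## Robot

A 6-joint arm with a two-finger parallel gripper is mounted at the origin on a cart in front of the work surface, level with it; the furniture and walls round the work are solid. World frame = base frame: x ahead of the robot, y to its left, z up, the work surface at z = 0. Lengths are in mm, angles in degrees, forces in N, time in s.
With the tool pointing down it reaches from about 350 to 850 mm from the base axis. Payload 8.1 kg.
Tool frame: the origin (TCP) lies midway between the tips of the shut fingers; the grasp point (between the pads) lies 19 mm behind it; z points along the fingers, y is the line along which they close (so a half turn about z gives the same grasp; the last joint's range is limited). The gripper opens to 85 mm and grips with 20 to 120 N. Pads are 22 mm wide; open, the fingers measure 114 mm over their backs; the gripper's body (76 mm by 85 mm) begins 54 mm behind the grasp point. The pads swing forward as they close: fully open they stand 13 mm farther back than shut.
Start: joints at [67.414, 7.471, 85.268, -0, 87.261, -4.893], TCP at [182.328, 571.631, 231.292] pointing down, gripper open.
Joint ranges: [-169.43, 169.43], [-51.17, 129.36], [1.28, 143.12], [-76.62, 256.62], [0, 156.53], [-152.29, 152.29]. Speed limits (degrees/s): [136.94, 136.94, 159.86, 180, 180, 180].

## Interface

Orientations are given as [roll, pitch, yaw] about the fixed x, y, z axes, in that order (R = Rz(yaw) Ry(pitch) Rx(roll)).
In Python, from bench import sense, snapshot, order, finder gives the robot as it stands.
- The arm moves only by the tool send_rows, never from a script. Its argument "steps" is a list of rows, each a list of 2 entries, a list of its own where there are three numbers: the shift along the world's x, y, z in units of 30 mm (1.0 is 30 mm), then the turn, a rotation vector about the world's x, y, z in rad. In form: [[[dx, dy, dz], [wx, wy, wz]], ...]. A call has 1 to 10 rows; each row is the pose to reach, as a shift and turn from the pose commanded when the call began; what a row does not reach only later rows make up. A row lasts 1/8 s, in which the tool goes at most 62.5 mm and 10.7 degrees, less where a joint would pass 70% of its speed; a pose out of reach is approached as far as the arm can. A call with a gripper value outside its range is refused whole. "fingers" is the closure, from 0 (fully open) to 1 (shut), set as the call begins (left out, the last holds). The fingers move at their own pace and stop on an object; "squeeze" is the grip in N (left out, the last holds). Time passes only in rows, so rows that repeat a pose let the fingers close. It gives the time, the measured TCP pose, the force, the opening and the grip force at its end, in the units of the state.
- sense(): the state, without advancing time (a new reading comes with each control period).
- snapshot(name): name is "scene" or "top"; returns a dict with "img" (480x640x3 uint8, red, green, blue), "K" (3x3 intrinsics, pixels), "pose" (4x4, takes a point from camera to world coordinates). Camera axes: x right, y up, looking along -z (the intrinsics and any distortion apply to the point x, -y, -z); pixel columns grow to the right and rows downward; lengths in mm; the calibration is good to about 2 mm. A picture is of the moment at which its call begins. There is no depth.
- order.hand_in(): hands the job in; it is judged then, once.
Trained networks look in the newest picture that a camera, given by its name, has taken for a name from the list of things; names that differ only in an ending like _2 or _b are one class to them, and where a whole thing is asked for, a point or a joint stands for the part that bears it (a point fixed in the world has none). Each returns a list of dicts, best first, with "confidence" (0 to 1); they miss things now and then, are a little off and sometimes report something else, mostly with a low value. They report only what shows in the picture. A call takes as long as a camera call. They do not tell look-alikes from the thing itself.
- finder.find_in(label, camera): "box" ([left, top, width, height] as shares, 0 to 1, of the picture: columns of its width, rows of its height, round what is visible of it).
- finder.trace(label, camera): "mask" (480x640 bool, what is visible of it) and "box" ([left, top, width, height] as shares, 0 to 1, of the picture: columns of its width, rows of its height, round what is visible of it).
- finder.pinpoint(label, camera): "at" ([column, row] as shares, 0 to 1, of the picture: columns of its width, rows of its height: a listed point, or the origin of a listed thing).
The state is a dict: "time": time; "joint_pos": joint angles; "qd": joint speeds; "joint_efforts": joint torques, N m; "tool_pos": TCP position; "tcp_rot": TCP orientation; "ft_force": force on the tool from outside, world axes, zero at the start; "wrist_torque": the same for the moment, N m; "finger_gap": finger opening in mm; "grip_force": force on a finger pad.
Only numpy, scipy, OpenCV 4.12 (cv2) and the standard library are available. Lean on these libraries where they do the work, as an engineer would, in place of code of your own. Each camera call takes 0.05 s, during which the arm holds its last target. There are 200 camera calls.

## Working session

There is one attempt and no reset: what is moved stays moved. The work goes in short steps, Python scripts to look and compute and a tool call to move; the robot and the scene stay as the last step left them, time stands still between calls to the robot, and variables do not carry over. Pictures are saved under pics/ and viewed, at most 14 in all, crops included, and the job is handed in when it is done.

Besides the shell and the picture viewer there is one more tool, called after "Emit:" as name([rows], argument=value, ...), one row to a line, values as JSON. send_rows: Moves the arm, as the interface text tells. Its arguments: {"type":"object","properties":{"steps":{"type":"array"},"fingers":{"type":"number"},"squeeze":{"type":"number"}},"required":["steps"]}

```bash
mkdir -p pics; cat > h.py <<'E'
import numpy as np, cv2
from bench import sense, snapshot, order, finder
def ray(s,uv):
    K=s["K"];P=np.array(s["pose"]);u,v=uv
    d=np.linalg.inv(np.array(K))@[u,v,1]; d=np.array([d[0],-d[1],-d[2]])
    return P[:3,3],P[:3,:3]@d
def at_z(s,uv,z):
    o,d=ray(s,uv); t=(z-o[2])/d[2]; return o+t*d
def proj(s,p):
    P=np.array(s["pose"]);c=P[:3,:3].T@(np.array(p)-P[:3,3]); q=np.array(s["K"])@[c[0],-c[1],-c[2]]; return q[:2]/q[2]
def save(img,n): cv2.imwrite("pics/"+n,cv2.cvtColor(img,cv2.COLOR_RGB2BGR))
E
python3 - <<'E'
from h import *
for c in("scene","top"):
    s=snapshot(c); save(s["img"],c+"0.png"); print(c,np.round(s["pose"],3).tolist(),np.round(s["K"],1).tolist(),[k for k in s])
    Z={"tray_rim":110,"tray_floor":48,"lid_handle":137,"clamp_grip":145,"clamp_tip":116,"isolator_grip":83,"isolator":0,"spice_cup":0,"shaker":0}
    for n,z in Z.items():
        r=finder.pinpoint(n,c)
        print(n,[(np.round(np.array(x["at"])*[640,480],0).tolist(),round(x["confidence"],2),np.round(at_z(s,np.array(x["at"])*[640,480],z)[:2]).tolist()) for x in r[:2]])
    for k in range(1,5):
        r=finder.pinpoint(f"cookie_{k}",c)
        print(k,[(np.round(np.array(x["at"])*[640,480],0).tolist(),round(x["confidence"],2),np.round(at_z(s,np.array(x["at"])*[640,480],0)[:2]).tolist()) for x in r[:7]])
print(sense())
E
```

```text
scene [[-0.88, 0.23, -0.415, 63.748], [-0.474, -0.389, 0.79, 1064.705], [0.02, 0.892, 0.451, 680.977], [0.0, 0.0, 0.0, 1.0]] [[528.5, 0.0, 315.1], [0.0, 528.5, 243.5], [0.0, 0.0, 1.0]] ['img', 'K', 'pose']
tray_rim [([332.0, 356.0], 0.7, [366.0, 420.0])]
tray_floor [([345.0, 263.0], 0.6, [532.0, 12.0])]
lid_handle [([350.0, 218.0], 0.8, [556.0, -57.0])]
clamp_grip [([313.0, 201.0], 0.54, [683.0, -93.0])]
clamp_tip [([335.0, 217.0], 0.64, [614.0, -89.0])]
isolator_grip [([371.0, 204.0], 0.74, [595.0, -296.0])]
isolator [([368.0, 229.0], 0.91, [597.0, -296.0])]
spice_cup [([311.0, 225.0], 0.39, [760.0, -230.0])]
shaker [([348.0, 263.0], 0.83, [560.0, -72.0]), ([310.0, 225.0], 0.71, [766.0, -233.0])]
1 [([312.0, 378.0], 0.83, [426.0, 374.0]), ([269.0, 353.0], 0.77, [539.0, 349.0]), ([331.0, 355.0], 0.76, [428.0, 294.0]), ([264.0, 383.0], 0.51, [499.0, 429.0]), ([347.0, 264.0], 0.21, [562.0, -67.0])]
2 [([312.0, 378.0], 0.83, [426.0, 374.0]), ([269.0, 353.0], 0.77, [539.0, 349.0]), ([331.0, 355.0], 0.76, [428.0, 294.0]), ([264.0, 383.0], 0.51, [499.0, 429.0]), ([347.0, 264.0], 0.21, [562
[... 1574 characters left out ...]
5.0, 382.0])]
{'time': 1.4, 'joint_pos': array([ 6.74140972e+01,  7.47077412e+00,  8.52687987e+01,  1.10738403e-03,
        8.72611813e+01, -4.89305891e+00]), 'qd': array([ 0.03481211,  0.15054638,  0.05375998,  0.05027605, -0.00426512,
       -0.08381106]), 'joint_efforts': array([ 1.68184320e-04, -5.69312060e+01, -5.00852108e+01,  7.30859188e-05,
        1.47840750e-03,  1.40024195e-06]), 'tool_pos': array([182.31970365, 571.62689048, 231.28672871]), 'tcp_rot': array([-1.79999343e+02, -1.16640828e-03,  1.62307103e+02]), 'ft_force': array([0.17312458, 0.88932439, 0.00238946]), 'wrist_torque': array([-0.01502203, -0.00350766, -0.0026737 ]), 'grip_force': 0.0, 'finger_gap': 85.19742374794363}
```

View pics/scene0.png

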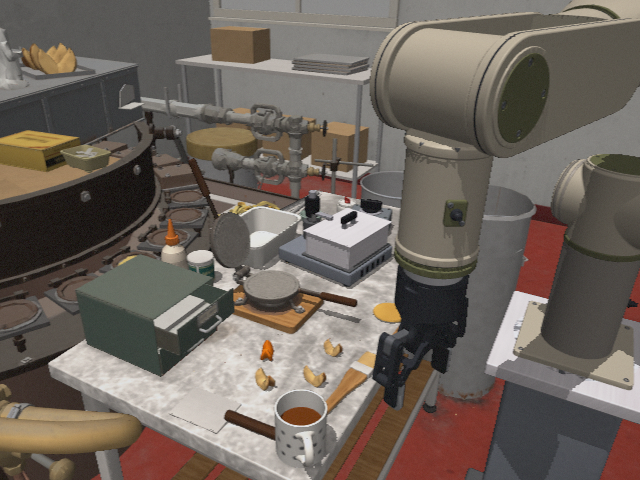

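View pics/top0.png

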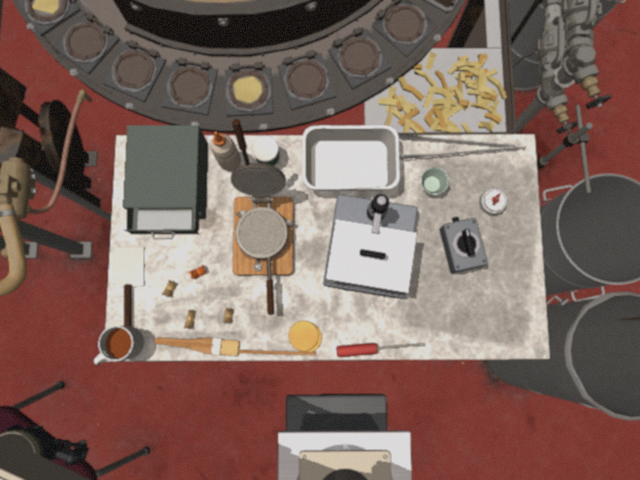

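The top view shows three brown cookies at (170,289), (190,319) and (228,315), and an orange look-alike at (198,271). The shaker is at about (372,245), the isolator at (465,245) with its handle along its long side (ON), and the cup at (435,182). Next I confirm the cookies in an enlarged crop and measure orientations.

```bash
python3 - <<'E'
from h import *
S={}
for c in("top","scene"):
    s=snapshot(c); S[c]=s
t=S["top"]["img"]; sc=S["scene"]["img"]
a=cv2.resize(t[255:335,145:252],(400,300),interpolation=cv2.INTER_CUBIC)
b=cv2.resize(sc[330:400,240:350],(400,300),interpolation=cv2.INTER_CUBIC)
c_=cv2.resize(t[185:305,320:500],(400,300),interpolation=cv2.INTER_CUBIC)
d=cv2.resize(sc[185:290,275:405],(400,300),interpolation=cv2.INTER_CUBIC)
save(np.vstack([np.hstack([a,b]),np.hstack([c_,d])]),"m1.png")
def rect(m,s,z):
    cs,_=cv2.findContours(m.astype(np.uint8),cv2.RETR_EXTERNAL,cv2.CHAIN_APPROX_NONE)
    c=max(cs,key=cv2.contourArea)[:,0,:]
    p=np.array([at_z(s,q,z)[:2] for q in c.astype(float)],np.float32)
    (cx,cy),(w,h),an=cv2.minAreaRect(p); 
    bx=cv2.boxPoints(((cx,cy),(w,h),an)); return [round(float(v),1) for v in(cx,cy,w,h,an)]
for c in("top","scene"):
  s=S[c]
  for n,z in(("lid",114),("isolator",60),("isolator_handle",96),("lid_handle",146),("shaker",44)):
    r=finder.trace(n,c)
    for x in r[:2]: print(c,n,round(x["confidence"],2),np.round(np.array(x["box"])*[640,480,640,480]).tolist(),rect(x["mask"],s,z))
  for x in finder.trace("cookie_1",c)[:6]:
    m=x["mask"]; print(c,"cookie",round(x["confidence"],2),m.sum(),np.round(np.array(np.nonzero(m)).mean(1)[::-1]).tolist(),rect(m,s,15),np.round(s["img"][m].mean(0)).tolist())
E
```

```text
top lid 0.85 [329.0, 220.0, 85.0, 75.0] [563.2, -63.5, 193.1, 143.5, 79.6]
top isolator 0.72 [439.0, 218.0, 50.0, 54.0] [600.5, -290.7, 133.6, 94.8, 11.9]
top isolator_handle 0.85 [456.0, 229.0, 21.0, 26.0] [596.2, -296.3, 50.7, 55.1, 58.7]
top lid_handle 0.81 [325.0, 218.0, 92.0, 81.0] [558.6, -61.3, 192.0, 141.2, 79.4]
top shaker 0.82 [322.0, 194.0, 97.0, 106.0] [679.5, -82.1, 206.7, 96.4, 89.8]
top cookie 0.52 148 [189.0, 319.0] [420.8, 374.3, 21.5, 45.7, 76.4] [143.0, 119.0, 89.0]
top cookie 0.5 124 [228.0, 316.0] [429.0, 281.3, 20.9, 36.5, 83.1] [138.0, 114.0, 86.0]
top cookie 0.43 153 [169.0, 290.0] [493.8, 427.7, 25.7, 39.2, 63.1] [145.0, 123.0, 95.0]
scene lid 0.88 [306.0, 209.0, 84.0, 39.0] [559.5, -60.4, 203.9, 149.0, 80.2]
scene isolator 0.76 [354.0, 198.0, 40.0, 24.0] [584.0, -328.6, 113.7, 157.6, 78.0]
scene isolator_handle 0.67 [359.0, 199.0, 23.0, 10.0] [579.5, -258.8, 58.4, 104.0, 23.9]
scene lid_handle 0.69 [307.0, 207.0, 83.0, 40.0] [531.1, 3.6, 186.0, 139.6, 79.5]
scene shaker 0.96 [277.0, 189.0, 116.0, 94.0] [578.2, -89.7, 348.5, 263.7, 79.8]
scene shaker 0.7 [300.0, 212.0, 6.0, 4.0] [774.2, -202.0, 9.0, 37.3, 29.4]
scene cookie 0.84 275 [264.0, 379.0] [498.6, 433.9, 31.0, 55.9, 65.6] [166.0, 134.0, 91.0]
scene cookie 0.69 184 [332.0, 349.0] [427.3, 291.9, 37.8, 40.4, 84.8] [172.0, 137.0, 90.0]
scene cookie 0.61 242 [314.0, 377.0] [420.1, 385.0, 50.1, 38.7, 1.4] [177.0, 142.0, 93.0]
```

View pics/m1.png

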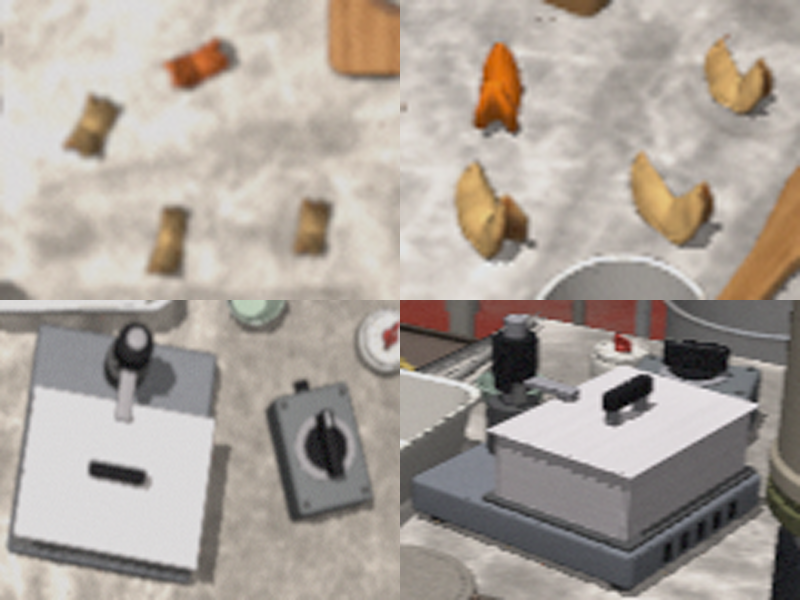

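Confirmed: the three tan cookies are real ones. The orange one at (198,271) in top and (267,350) in scene is the look-alike, so I leave it. Next I refine the isolator handle, lid handle and collar axes.

```bash
python3 - <<'E'
from h import *
s=snapshot("top"); im=s["img"]; 
def dark(x0,y0,x1,y1,z,th):
    g=im[y0:y1,x0:x1].max(2); n,l,st,_=cv2.connectedComponentsWithStats((g<th).astype(np.uint8))
    k=1+np.argmax(st[1:,4]); ys,xs=np.nonzero(l==k)
    p=np.array([at_z(s,(x+x0,y+y0),z)[:2] for x,y in zip(xs,ys)],np.float32)
    r=cv2.minAreaRect(p); print(st[k].tolist(),np.round(p.mean(0),1),[np.round(v,1) for v in r])
for th in(30,40,50,70): dark(456,229,477,256,96,th)
for th in(60,90): dark(352,240,394,268,146,th)
for th in(50,70): dark(362,190,395,215,179,th)
b=cv2.resize(im[215:275,430:500],(700,600),interpolation=cv2.INTER_CUBIC); save(b,"iso.png")
for p in[(600,-297,96),(561.5,-62,146),(677.5,-83.3,179),(677.5,-83.3,162)]: print(p,proj(s,p))
E
```

```text
[6, 3, 8, 23, 49] [ 596. -291.] [array([ 594.2, -290.5]), array([54.2,  8.7]), np.float64(11.4)]
[2, 2, 14, 24, 118] [ 593.6 -289.3] [array([ 592.9, -285.8]), array([57.1, 22.8]), np.float64(15.8)]
[2, 2, 17, 25, 256] [ 592.7 -293.7] [array([ 592.8, -294.6]), array([52.6, 38.8]), np.float64(48.6)]
[2, 1, 18, 26, 288] [ 592.8 -293.8] [array([ 592.8, -295.5]), array([54.5, 40.5]), np.float64(47.7)]
[9, 11, 24, 7, 101] [562.2 -64.7] [array([562., -65.]), array([53.4,  9.8]), np.float64(80.2)]
[9, 10, 24, 9, 129] [562.1 -65.2] [array([561.9, -64.9]), array([54.1, 12.5]), np.float64(80.2)]
[9, 6, 17, 18, 131] [664.3 -78. ] [array([670.1, -79.2]), array([35.2, 35.8]), np.float64(77.0)]
[9, 5, 18, 20, 189] [665.6 -79.1] [array([670.5, -79.7]), array([38. , 42.1]), np.float64(79.4)]
(600, -297, 96) [467.78732977 240.73273605]
(561.5, -62, 146) [371.10730747 254.30832034]
(677.5, -83.3, 179) [380.92361802 201.17977029]
(677.5, -83.3, 162) [380.11879624 202.89282154]
```

View pics/iso.png

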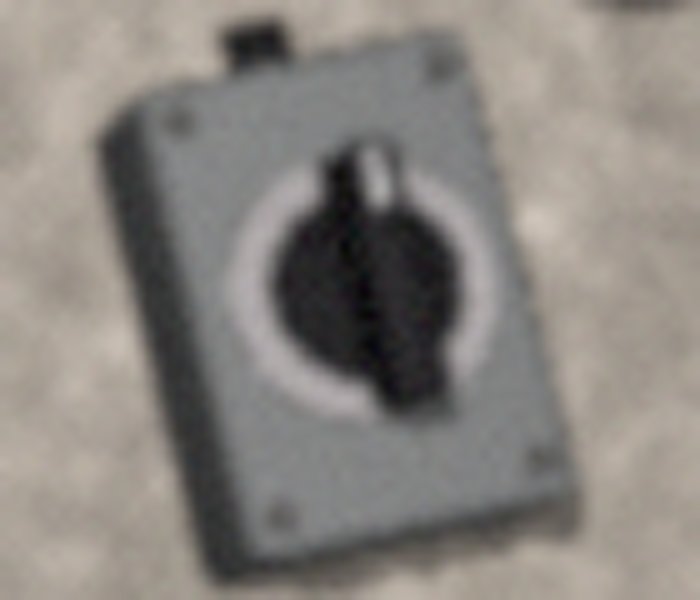

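The enlarged crop shows the bar on its round plate at about (469.7,242.5), ring centre (466.2,243.8), along the long side, so it is ON. The white pointer end is toward +x.

```bash
python3 - <<'E'
from h import *
s=snapshot("top")
f=lambda u,v,z:np.round(at_z(s,(430+u/10-.5,215+v/10-.5),z)[:2],1)
print("ring",f(362,288,61),"bar",f(397,275,96),"box",f(355,298,60))
print("ends",f(380,148,96),f(415,400,96))
cs=[f(140,100,60),f(455,40,60),f(580,490,60),f(245,560,60)]; print(cs)
for a,b in((3,0),(2,1)): d=cs[b]-cs[a]; print(np.degrees(np.arctan2(d[1],d[0])))
E
```

```text
ring [ 599.4 -300.9] bar [ 596.9 -300.2] box [ 597.1 -299.4]
ends [ 627.6 -297.6] [ 567.  -303.1]
[array([ 646.4, -248.9]), array([ 661.1, -326.9]), array([ 549.8, -351.8]), array([ 533.1, -269.8])]
10.451632943988704
12.610542003941154
```

Emit:
send_rows([
  [[7,-14.6,1.6],[0,0,-1.32]],
  [[7,-14.6,1.6],[0,0,-1.32]],
  [[7,-14.6,1.6],[0,0,-1.32]],
  [[7,-14.6,1.6],[0,0,-1.32]],
  [[7,-14.6,1.6],[0,0,-1.32]],
  [[7,-14.6,1.6],[0,0,-1.32]],
  [[7,-14.6,1.6],[0,0,-1.32]],
  [[7,-14.6,1.6],[0,0,-1.32]],
  [[7,-14.6,1.6],[0,0,-1.32]],
], fingers=0, squeeze=60)

```text
time: 3.32
tool_pos: [393.7, 130.7, 279.9]
tcp_rot: [179.9, 0.0, 86.3]
ft_force: [-0.3, -0.4, -0.3]
finger_gap: 85.7
grip_force: 0.0
```

Emit:
send_rows([
  [[6.86,-14.45,0],[0,0,-1.312]],
  [[6.86,-14.45,0],[0,0,-1.312]],
  [[6.86,-14.45,0],[0,0,-1.312]],
  [[6.86,-14.45,0],[0,0,-1.312]],
  [[6.86,-14.45,0],[0,0,-1.312]],
  [[6.86,-14.45,0],[0,0,-1.312]],
  [[6.86,-14.45,0],[0,0,-1.312]],
  [[6.86,-14.45,0],[0,0,-1.312]],
  [[6.86,-14.45,0],[0,0,-1.312]],
  [[6.86,-14.45,0],[0,0,-1.312]],
])

```text
time: 4.58
tool_pos: [598.5, -298.5, 278.8]
tcp_rot: [-179.9, 0.0, 11.6]
ft_force: [-0.6, 0.4, -0.3]
finger_gap: 85.3
grip_force: 0.0
```

Emit:
send_rows([
  [[0,0,-2],[0,0,0]],
  [[0,0,-4],[0,0,0]],
  [[0,0,-5.5],[0,0,0]],
  [[0,0,-6.3],[0,0,0]],
  [[0,0,-6.85],[0,0,0]],
  [[0,0,-6.85],[0,0,0]],
])

```text
time: 5.32
tool_pos: [597.8, -298.5, 73.3]
tcp_rot: [-179.9, 0.1, 11.6]
ft_force: [-0.1, 0.2, 0.3]
finger_gap: 85.6
grip_force: 0.0
```

Emit:
send_rows([
  [[0,0,0],[0,0,0]],
  [[0,0,0],[0,0,0]],
  [[0,0,0],[0,0,0]],
  [[0,0,0],[0,0,0]],
  [[0,0,0],[0,0,0]],
  [[0,0,0],[0,0,0]],
], fingers=1, squeeze=40)

```text
time: 6.08
tool_pos: [598.2, -299.2, 74.6]
tcp_rot: [-179.9, -0.0, 11.5]
ft_force: [-2.6, 4.3, 6.0]
finger_gap: 14.2
grip_force: 40.7
```

Emit:
send_rows([
  [[0,0,0],[0,0,0.16]],
  [[0,0,0],[0,0,0.32]],
  [[0,0,0],[0,0,0.48]],
  [[0,0,0],[0,0,0.64]],
  [[0,0,0],[0,0,0.8]],
  [[0,0,0],[0,0,0.96]],
  [[0,0,0],[0,0,1.12]],
  [[0,0,0],[0,0,1.28]],
  [[0,0,0],[0,0,1.44]],
  [[0,0,0],[0,0,1.56]],
])

```text
time: 7.32
tool_pos: [599.1, -299.6, 74.6]
tcp_rot: [179.9, 0.0, 101.2]
ft_force: [2.1, 2.5, 2.2]
finger_gap: 14.0
grip_force: 40.1
```

Emit:
send_rows([
  [[0,0,0],[0,0,0.01]],
  [[0,0,0],[0,0,0.01]],
])

```text
time: 7.58
tool_pos: [599.0, -299.6, 74.5]
tcp_rot: [179.9, 0.0, 101.3]
ft_force: [4.2, 3.9, 4.0]
finger_gap: 14.0
grip_force: 40.4
```

```bash
python3 -c "
from h import *
s=sense();print(s['tool_pos'],s['tcp_rot'],s['ft_force'],s['wrist_torque'],s['joint_pos'],s['finger_gap'],s['grip_force'])"
```

```text
[ 598.98960695 -299.64889381   74.51040423] [1.79903985e+02 1.98025944e-02 1.01334460e+02] [4.1540852  3.94098047 4.03143606] [ 0.64874179 -0.72715229  0.06683911] [-3.09884313e+01  2.45568166e+01  8.17498651e+01  5.21251105e-02
  7.36090014e+01 -4.23375807e+01] 13.956758791344253 40.37524938583374
```

Emit:
send_rows([
  [[0,0,0],[0,0,0]],
  [[0,0,0],[0,0,0]],
  [[0,0,0],[0,0,0]],
  [[0,0,0],[0,0,0]],
  [[0,0,2],[0,0,0]],
  [[0,0,4],[0,0,0]],
  [[0,0,6.2],[0,0,0]],
  [[0,0,6.2],[0,0,0]],
], fingers=0)

```text
time: 8.57
tool_pos: [600.8, -301.5, 268.2]
tcp_rot: [179.5, 0.5, 101.4]
ft_force: [0.6, -1.8, 0.2]
finger_gap: 85.3
grip_force: 0.0
```

Emit:
send_rows([
  [[2.67,7.16,0],[0,0,1.194]],
  [[2.67,7.16,0],[0,0,1.194]],
  [[2.67,7.16,0],[0,0,1.194]],
  [[2.67,7.16,0],[0,0,1.194]],
  [[2.67,7.16,0],[0,0,1.194]],
  [[2.67,7.16,0],[0,0,1.194]],
  [[2.67,7.16,0],[0,0,1.194]],
  [[2.67,7.16,0],[0,0,1.194]],
])

```text
time: 9.57
tool_pos: [677.9, -85.0, 258.7]
tcp_rot: [-180.0, -0.1, 169.8]
ft_force: [0.3, 0.4, 0.3]
finger_gap: 85.5
grip_force: 0.0
```

```bash
python3 - <<'E'
from h import *
s=snapshot("scene"); t=snapshot("top")
a=cv2.resize(s["img"][150:290,270:410],(560,560),interpolation=cv2.INTER_CUBIC)
b=cv2.resize(t["img"][215:275,430:500],(240,206),interpolation=cv2.INTER_CUBIC)
o=np.zeros((560,800,3),np.uint8);o[:,:560]=a;o[:206,560:]=b;save(o,"m2.png");q=sense();print(q["tool_pos"],q["tcp_rot"],q["joint_pos"])
E
```

```text
[677.98898007 -85.11653206 259.07737533] [-1.79999412e+02 -5.47498314e-02  1.69756341e+02] [-1.14518538e+01  2.00318643e+01  6.78385308e+01 -1.74330041e-03
  9.21843302e+01 -9.12082607e+01]
```

View pics/m2.png

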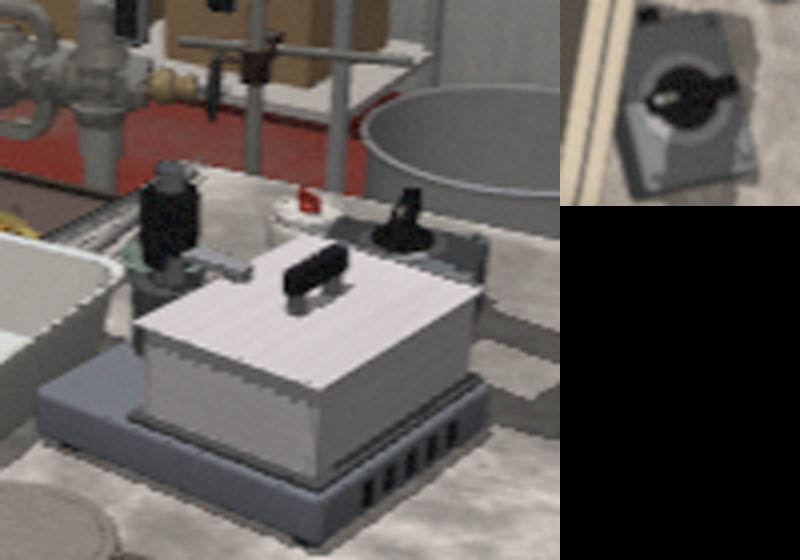

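Isolator bar now lies across the box, so it is OFF. Descending on the collar.

Emit:
send_rows([
  [[0,0,-1.5],[0,0,0]],
  [[0,0,-3],[0,0,0]],
  [[0,0,-3.8],[0,0,0]],
  [[0,0,-4.33],[0,0,0]],
  [[0,0,-4.33],[0,0,0]],
  [[0,0,-4.33],[0,0,0]],
])

```text
time: 10.42
tool_pos: [679.2, -85.3, 131.6]
tcp_rot: [-180.0, 0.1, 169.8]
ft_force: [-1.2, 0.1, -0.5]
finger_gap: 85.3
grip_force: 0.0
```

Emit:
send_rows([
  [[0,0,0],[0,0,0]],
  [[0,0,0],[0,0,0]],
  [[0,0,0],[0,0,0]],
  [[0,0,0],[0,0,0]],
  [[0,0,0],[0,0,0]],
], fingers=1, squeeze=70)

```text
time: 11.05
tool_pos: [679.3, -82.9, 131.7]
tcp_rot: [179.8, 0.1, 169.9]
ft_force: [-1.3, 8.7, 6.2]
finger_gap: 36.6
grip_force: 70.9
```

Emit:
send_rows([
  [[0,0.08,0.15],[0,0,0]],
  [[0,0.08,0.3],[0,0,0]],
  [[0,0.08,0.4],[0,0,0]],
  [[0,0.08,0.48],[0,0,0]],
  [[0,0.08,0.48],[0,0,0]],
  [[0,0.08,0.48],[0,0,0]],
])

```text
time: 11.8
tool_pos: [678.9, -82.6, 143.3]
tcp_rot: [180.0, 0.1, 169.9]
ft_force: [8.1, -0.3, -9.4]
finger_gap: 36.5
grip_force: 70.9
```

Emit:
send_rows([
  [[0,0,0.08],[0,0,0]],
  [[0,0,0.08],[0,0,-0.1]],
  [[0,0,0.08],[0,0,-0.25]],
  [[0,0,0.08],[0,0,-0.4]],
])

```text
time: 12.3
tool_pos: [678.9, -82.1, 145.5]
tcp_rot: [179.9, 0.0, 146.7]
ft_force: [9.3, 1.8, -9.1]
finger_gap: 36.5
grip_force: 70.7
```

Emit:
send_rows([
  [[0.05,0,0],[0,0,-0.15]],
  [[0.05,0,0],[0,0,-0.3]],
  [[0.05,0,0],[0,0,-0.45]],
  [[0.05,0,0],[0,0,-0.6]],
  [[0.05,0,0],[0,0,-0.75]],
  [[0.05,0,0],[0,0,-0.91]],
  [[0.05,0,0],[0,0,-0.91]],
  [[0.05,0,0],[0,0,-0.91]],
])

```text
time: 13.3
tool_pos: [679.8, -81.4, 144.9]
tcp_rot: [-180.0, -0.1, 94.8]
ft_force: [7.0, 4.0, -9.7]
finger_gap: 36.3
grip_force: 70.8
```

Emit:
send_rows([
  [[0,0,-0.15],[0,0,0]],
  [[0,0,-0.3],[0,0,0]],
  [[0,0,-0.45],[0,0,0]],
  [[0,0,-0.54],[0,0,0]],
  [[0,0,-0.54],[0,0,0]],
])

```text
time: 13.92
tool_pos: [680.0, -81.4, 131.7]
tcp_rot: [180.0, -0.1, 94.9]
ft_force: [-2.4, 5.3, 6.4]
finger_gap: 36.3
grip_force: 72.9
```

Emit:
send_rows([
  [[0,0,0],[0,0,0]],
  [[0,0,0],[0,0,0]],
  [[0,0,0],[0,0,0]],
  [[0,0,0],[0,0,0]],
  [[0,0,1],[0,0,0]],
  [[0,0,2],[0,0,0]],
  [[0,0,3.3],[0,0,0]],
  [[0,0,3.3],[0,0,0]],
], fingers=0)

```text
time: 14.92
tool_pos: [682.0, -83.2, 234.8]
tcp_rot: [179.6, 0.1, 94.8]
ft_force: [0.6, -0.0, -0.7]
finger_gap: 85.0
grip_force: 0.0
```

Emit:
send_rows([
  [[-3.92,0.6,0],[0,0,-0.258]],
  [[-3.92,0.6,0],[0,0,-0.258]],
  [[-3.92,0.6,0],[0,0,-0.258]],
  [[-3.92,0.6,0],[0,0,-0.258]],
])

```text
time: 15.42
tool_pos: [562.4, -64.8, 229.6]
tcp_rot: [179.9, 0.0, 80.1]
ft_force: [0.3, 0.4, 0.3]
finger_gap: 85.2
grip_force: 0.0
```

```bash
python3 - <<'E'
from h import *
s=snapshot("scene")
save(cv2.resize(s["img"][100:290,250:440],(570,570),interpolation=cv2.INTER_CUBIC),"m3.png");q=sense();print(q["tool_pos"],q["tcp_rot"])
E
```

```text
[563.11335659 -64.94386299 230.00022661] [1.79907525e+02 4.53569756e-03 8.00478507e+01]
```

View pics/m3.png

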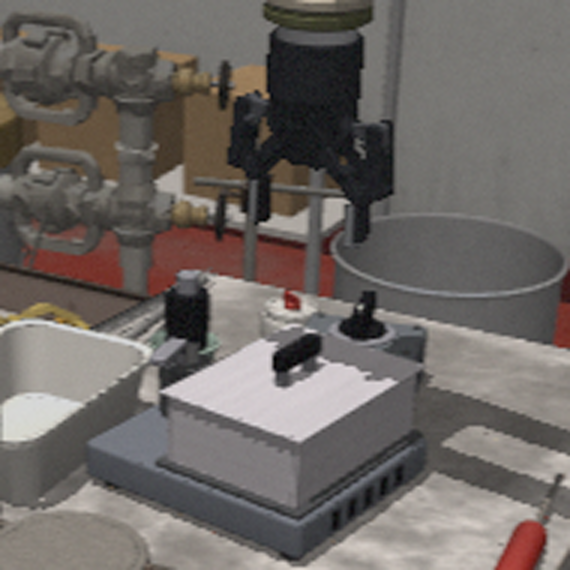

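The collar arm now points sideways (crop 175,350), clear of the lid, and it has dropped. The gripper is over the lid handle, so I take the lid.

Emit:
send_rows([
  [[0,0,-1.5],[0,0,0]],
  [[0,0,-2.6],[0,0,0]],
  [[0,0,-3.3],[0,0,0]],
  [[0,0,-3.6],[0,0,0]],
  [[0,0,-3.6],[0,0,0]],
])

```text
time: 16.1
tool_pos: [562.8, -64.8, 121.4]
tcp_rot: [-180.0, -0.0, 80.0]
ft_force: [0.2, 0.4, -0.0]
finger_gap: 85.6
grip_force: 0.0
```

Emit:
send_rows([
  [[0,0,0],[0,0,0]],
  [[0,0,0],[0,0,0]],
  [[0,0,0],[0,0,0]],
  [[0,0,0],[0,0,0]],
  [[0,0,0],[0,0,0]],
  [[0,0,0],[0,0,0]],
], fingers=1, squeeze=70)

```text
time: 16.85
tool_pos: [562.5, -64.8, 122.1]
tcp_rot: [179.9, 0.0, 80.0]
ft_force: [-0.6, 0.2, 4.5]
finger_gap: 12.7
grip_force: 70.1
```

Emit:
send_rows([
  [[0,0,0.3],[0,0,0]],
  [[0,0,0.7],[0,0,0]],
  [[0,0,1.2],[0,0,0]],
  [[0,0,2],[0,0,0]],
  [[0,0,3],[0,0,0]],
  [[0,0,3],[0,0,0]],
])

```text
time: 17.6
tool_pos: [564.2, -65.1, 215.6]
tcp_rot: [179.6, 0.0, 80.0]
ft_force: [-0.2, -0.1, -1.1]
finger_gap: 12.6
grip_force: 69.2
```

Emit:
send_rows([
  [[-4.26,-8.34,0],[0,0,0.175]],
  [[-4.26,-8.34,0],[0,0,0.175]],
  [[-4.26,-8.34,0],[0,0,0.175]],
  [[-4.26,-8.34,0],[0,0,0.175]],
  [[-4.26,-8.34,0],[0,0,0.175]],
  [[-4.26,-8.34,0],[0,0,0.175]],
  [[-4.26,-8.34,0],[0,0,0.175]],
])

```text
time: 18.48
tool_pos: [434.2, -314.3, 210.7]
tcp_rot: [-180.0, -0.1, 90.0]
ft_force: [0.1, 0.3, -2.6]
finger_gap: 12.0
grip_force: 69.1
```

Emit:
send_rows([
  [[0,0,-1.5],[0,0,0]],
  [[0,0,-3],[0,0,0]],
  [[0,0,-4.5],[0,0,0]],
  [[0,0,-5.5],[0,0,0]],
  [[0,0,-6.1],[0,0,0]],
  [[0,0,-6.25],[0,0,0]],
  [[0,0,-6.35],[0,0,0]],
  [[0,0,-6.35],[0,0,0]],
])

```text
time: 19.48
tool_pos: [435.1, -315.5, 22.2]
tcp_rot: [179.9, 0.1, 90.1]
ft_force: [0.4, 0.4, -1.9]
finger_gap: 12.9
grip_force: 69.0
```

Emit:
send_rows([
  [[0,0,-0.05],[0,0,0]],
  [[0,0,-0.08],[0,0,0]],
  [[0,0,-0.08],[0,0,0]],
])

```text
time: 19.85
tool_pos: [435.0, -315.5, 20.1]
tcp_rot: [179.9, 0.1, 90.1]
ft_force: [-2.4, 2.0, 8.1]
finger_gap: 12.9
grip_force: 70.5
```

Emit:
send_rows([
  [[0,0,0],[0,0,0]],
  [[0,0,0],[0,0,0]],
  [[0,0,0],[0,0,0]],
  [[0,0,0],[0,0,0]],
  [[0,0,1],[0,0,0]],
  [[0,0,3],[0,0,0]],
  [[0,0,5],[0,0,0]],
  [[0,0,8],[0,0,0]],
  [[0,0,8],[0,0,0]],
  [[0,0,8],[0,0,0]],
], fingers=0)

```text
time: 21.1
tool_pos: [435.6, -316.0, 262.1]
tcp_rot: [179.7, 0.2, 90.1]
ft_force: [1.1, -0.1, -0.8]
finger_gap: 85.6
grip_force: 0.0
```

```bash
cat >> h.py <<'E'
def rect(m,s,z):
    cs,_=cv2.findContours(m.astype(np.uint8),cv2.RETR_EXTERNAL,cv2.CHAIN_APPROX_NONE)
    c=max(cs,key=cv2.contourArea)[:,0,:]
    p=np.array([at_z(s,q,z)[:2] for q in c.astype(float)],np.float32)
    (cx,cy),(w,h),an=cv2.minAreaRect(p)
    if w<h: an+=90
    return [round(float(v),1) for v in(cx,cy,max(w,h),min(w,h),(an+90)%180-90)]
def cookies():
    for c in("top","scene"):
        s=snapshot(c)
        for x in finder.trace("cookie_1",c)[:6]:
            m=x["mask"]; print(c,round(x["confidence"],2),np.round(np.array(np.nonzero(m)).mean(1)[::-1]).tolist(),rect(m,s,15),np.round(s["img"][m].mean(0)).tolist())
E
python3 - <<'E'
from h import *
cookies()
s=snapshot("top"); q=sense();print(q["tool_pos"],q["tcp_rot"])
for x in finder.trace("lid","top")[:1]: print("lid",rect(x["mask"],s,12))
save(s["img"],"top2.png")
E
```

```text
top 0.65 [169.0, 289.0] [495.3, 427.3, 38.1, 22.7, -22.1] [144.0, 120.0, 88.0]
top 0.48 [197.0, 272.0] [535.7, 360.9, 36.7, 23.6, -65.8] [161.0, 96.0, 60.0]
top 0.21 [370.0, 246.0] [608.9, -72.4, 254.7, 208.0, -9.5] [116.0, 114.0, 114.0]
scene 0.76 [314.0, 377.0] [421.0, 383.8, 50.5, 38.4, -2.5] [164.0, 132.0, 87.0]
scene 0.67 [267.0, 351.0] [536.8, 360.1, 63.6, 23.8, -57.6] [156.0, 89.0, 36.0]
scene 0.49 [264.0, 380.0] [497.3, 434.6, 58.2, 31.6, -29.8] [151.0, 122.0, 83.0]
scene 0.46 [333.0, 348.0] [426.9, 290.3, 43.3, 41.9, -3.7] [160.0, 128.0, 86.0]
[ 433.57766393 -314.22709533  256.41267052] [-1.79849130e+02 -1.33461556e-01  9.00558001e+01]
lid [433.2, -310.1, 186.3, 142.3, 89.7]
```

View pics/top2.png

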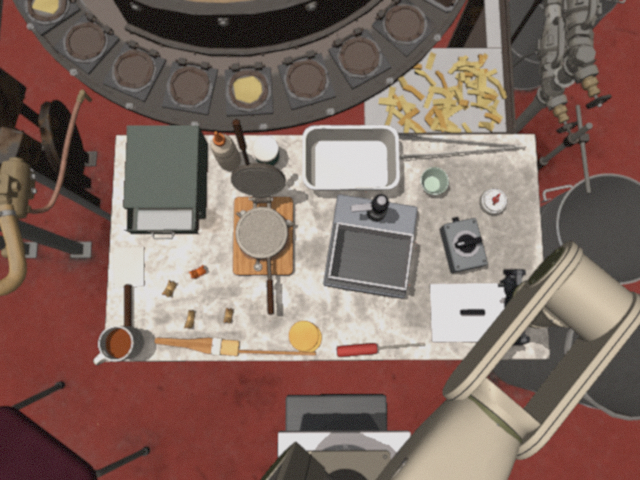

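Lid laid clear at (468,313), tray empty and open, cookies unmoved. Next is the cookie at (228,315).

Emit:
send_rows([
  [[-0.2,20.03,0],[0,0,1.449]],
  [[-0.2,20.03,0],[0,0,1.449]],
  [[-0.2,20.03,0],[0,0,1.449]],
  [[-0.2,20.03,0],[0,0,1.449]],
  [[-0.2,20.03,0],[0,0,1.449]],
  [[-0.2,20.03,0],[0,0,1.449]],
  [[-0.2,20.03,0],[0,0,1.449]],
  [[-0.2,20.03,0],[0,0,1.449]],
  [[-0.2,20.03,0],[0,0,1.449]],
  [[-0.2,20.03,0],[0,0,1.449]],
])

```text
time: 22.65
tool_pos: [427.2, 288.6, 257.4]
tcp_rot: [-180.0, -0.1, 173.2]
ft_force: [0.4, -0.3, -0.4]
finger_gap: 85.3
grip_force: 0.0
```

Emit:
send_rows([
  [[0,0,-2],[0,0,0]],
  [[0,0,-3],[0,0,0]],
  [[0,0,-4],[0,0,0]],
  [[0,0,-4],[0,0,0]],
])

```text
time: 23.15
tool_pos: [425.8, 284.7, 134.9]
tcp_rot: [-179.8, -0.3, 173.1]
ft_force: [-0.6, 0.2, -0.7]
finger_gap: 85.4
grip_force: 0.0
```

```bash
python3 - <<'E'
from h import *
cookies()
q=sense();print(q["tool_pos"],q["tcp_rot"],q["joint_pos"])
E
```

```text
top 0.59 [371.0, 207.0] [698.8, -74.5, 95.5, 47.6, -68.8] [100.0, 98.0, 99.0]
scene 0.84 [264.0, 380.0] [497.4, 436.1, 52.1, 31.0, -23.1] [157.0, 126.0, 84.0]
scene 0.71 [313.0, 377.0] [422.3, 383.1, 52.2, 40.3, -4.6] [168.0, 136.0, 91.0]
scene 0.68 [268.0, 350.0] [536.8, 358.3, 60.7, 21.8, -57.6] [164.0, 91.0, 31.0]
scene 0.47 [332.0, 348.0] [428.0, 290.4, 42.1, 38.2, -5.4] [133.0, 106.0, 71.0]
[429.28714522 286.45405227 140.26600298] [1.79921541e+02 1.12827454e-01 1.73071733e+02] [ 2.80209611e+01 -2.11319354e+00  1.04827152e+02 -3.32018820e-04
  7.71486165e+01 -5.50507752e+01]
```

Emit:
send_rows([
  [[0,0,-1.5],[0,0,0]],
  [[0,0,-3],[0,0,0]],
  [[0,0,-4],[0,0,0]],
  [[0,0,-4.53],[0,0,0]],
  [[0,0,-4.53],[0,0,0]],
  [[0,0,-4.53],[0,0,0]],
])

```text
time: 24.1
tool_pos: [429.8, 286.8, 4.5]
tcp_rot: [179.9, 0.1, 173.1]
ft_force: [0.4, -0.2, -0.5]
finger_gap: 85.5
grip_force: 0.0
```

Emit:
send_rows([
  [[0,0,0],[0,0,0]],
  [[0,0,0],[0,0,0]],
  [[0,0,0],[0,0,0]],
  [[0,0,0],[0,0,0]],
  [[0,0,0],[0,0,0]],
  [[0,0,0],[0,0,0]],
], fingers=1, squeeze=25)

```text
time: 24.85
tool_pos: [428.5, 286.1, 3.0]
tcp_rot: [180.0, 0.0, 173.1]
ft_force: [-2.5, -0.4, 5.9]
finger_gap: 19.7
grip_force: 24.8
```

Emit:
send_rows([
  [[0,0,1],[0,0,0]],
  [[0,0,2.5],[0,0,0]],
  [[0,0,4.5],[0,0,0]],
  [[0,0,6.5],[0,0,0]],
  [[0,0,8],[0,0,0]],
  [[0,0,8],[0,0,0]],
])

```text
time: 25.6
tool_pos: [430.5, 287.2, 247.7]
tcp_rot: [179.7, 0.4, 173.1]
ft_force: [0.7, 0.0, -0.2]
finger_gap: 19.9
grip_force: 24.6
```

Emit:
send_rows([
  [[0,-8.2,0],[0,0,0]],
  [[0,-8.2,0],[0,0,0]],
  [[0,-8.2,0],[0,0,0]],
  [[0,-8.2,0],[0,0,0]],
  [[4.27,-12.9,0],[0,0,-0.05]],
  [[4.27,-12.9,0],[0,0,-0.05]],
  [[4.27,-12.9,0],[0,0,-0.05]],
  [[4.27,-12.9,0],[0,0,-0.05]],
  [[4.27,-12.9,0],[0,0,-0.05]],
])

```text
time: 26.72
tool_pos: [555.7, -100.9, 240.8]
tcp_rot: [180.0, -0.2, 170.2]
ft_force: [-0.4, 1.1, -0.5]
finger_gap: 19.8
grip_force: 24.6
```

Emit:
send_rows([
  [[0,0,-1.5],[0,0,0]],
  [[0,0,-3],[0,0,0]],
  [[0,0,-4.5],[0,0,0]],
  [[0,0,-5.6],[0,0,0]],
  [[0,0,-6.1],[0,0,0]],
  [[0,0,-6.1],[0,0,0]],
])

```text
time: 27.48
tool_pos: [555.7, -100.1, 59.4]
tcp_rot: [180.0, -0.1, 170.3]
ft_force: [0.4, 0.1, 0.2]
finger_gap: 19.9
grip_force: 24.6
```

Emit:
send_rows([
  [[0,0,0],[0,0,0]],
  [[0,0,0],[0,0,0]],
  [[0,0,0],[0,0,0]],
  [[0,0,1],[0,0,0]],
  [[0,0,3],[0,0,0]],
  [[0,0,5],[0,0,0]],
  [[0,0,6.1],[0,0,0]],
  [[0,0,6.1],[0,0,0]],
], fingers=0.55)

```text
time: 28.48
tool_pos: [558.7, -101.9, 248.0]
tcp_rot: [-179.9, 0.5, 170.2]
ft_force: [-0.2, 0.4, 0.4]
finger_gap: 38.0
grip_force: 0.0
```

Emit:
send_rows([
  [[-4.27,4.7,0],[0,0,0]],
  [[-4.27,4.7,0],[0,0,0]],
  [[-4.27,4.7,0],[0,0,0]],
  [[-4.27,4.7,0],[0,0,0]],
  [[-4.27,12.9,0],[0,0,0.05]],
  [[-4.27,12.9,0],[0,0,0.05]],
  [[-4.27,12.9,0],[0,0,0.05]],
  [[-4.27,12.9,0],[0,0,0.05]],
  [[-4.27,12.9,0],[0,0,0.05]],
], fingers=0)

```text
time: 29.6
tool_pos: [427.9, 288.8, 241.3]
tcp_rot: [-180.0, -0.1, 173.3]
ft_force: [-0.2, -0.5, -0.6]
finger_gap: 85.5
grip_force: 0.0
```

```bash
python3 - <<'E'
from h import *
cookies()
q=sense();print(q["time"],q["tool_pos"],q["tcp_rot"])
E
```

```text
top 0.63 [467.0, 243.0] [609.3, -317.0, 62.0, 43.9, -46.2] [49.0, 48.0, 49.0]
top 0.51 [384.0, 260.0] [564.0, -106.2, 37.7, 20.1, -1.4] [150.0, 121.0, 85.0]
scene 0.54 [264.0, 379.0] [497.9, 435.9, 53.4, 31.0, -23.1] [156.0, 126.0, 84.0]
scene 0.53 [314.0, 377.0] [421.4, 383.8, 53.9, 41.8, -4.2] [163.0, 134.0, 92.0]
scene 0.48 [267.0, 350.0] [536.1, 358.1, 60.7, 22.8, -63.8] [160.0, 87.0, 28.0]
29.8 [428.784605   284.71927715 242.22747329] [-1.79943652e+02 -1.62285110e-02  1.73003195e+02]
```

First cookie in tray (top 384,260). Next the one at scene (314,377).

Emit:
send_rows([
  [[-0.23,3.1,0],[0,0,-0.117]],
  [[-0.23,3.1,0],[0,0,-0.117]],
  [[-0.23,3.1,-2],[0,0,-0.117]],
  [[-0.23,3.1,-4],[0,0,-0.117]],
  [[-0.23,3.1,-6],[0,0,-0.117]],
  [[-0.23,3.1,-7.4],[0,0,-0.117]],
  [[-0.23,3.1,-8],[0,0,-0.117]],
  [[-0.23,3.1,-8],[0,0,-0.117]],
  [[-0.23,3.1,-8],[0,0,-0.117]],
])

```text
time: 30.92
tool_pos: [423.3, 379.9, 5.2]
tcp_rot: [179.8, 0.1, 166.3]
ft_force: [-0.1, -0.3, 0.1]
finger_gap: 85.2
grip_force: 0.0
```

Emit:
send_rows([
  [[0,0,0],[0,0,0]],
  [[0,0,0],[0,0,0]],
  [[0,0,0],[0,0,0]],
  [[0,0,0],[0,0,0]],
  [[0,0,0],[0,0,0]],
  [[0,0,0],[0,0,0]],
], fingers=1, squeeze=25)

```text
time: 31.68
tool_pos: [421.6, 379.3, 3.0]
tcp_rot: [180.0, 0.0, 166.4]
ft_force: [-0.6, 0.5, 5.7]
finger_gap: 19.8
grip_force: 24.5
```

Emit:
send_rows([
  [[0,0,1],[0,0,0]],
  [[0,0,2.5],[0,0,0]],
  [[0,0,4.5],[0,0,0]],
  [[0,0,6.5],[0,0,0]],
  [[0,0,8],[0,0,0]],
  [[0,0,8],[0,0,0]],
])

```text
time: 32.42
tool_pos: [423.5, 380.4, 247.9]
tcp_rot: [179.6, 0.3, 166.4]
ft_force: [-0.9, 0.0, -0.1]
finger_gap: 19.9
grip_force: 24.2
```

Emit:
send_rows([
  [[0,-11.3,0],[0,0,0]],
  [[0,-11.3,0],[0,0,0]],
  [[0,-11.3,0],[0,0,0]],
  [[0,-11.3,0],[0,0,0]],
  [[0,-11.3,0],[0,0,0]],
  [[4.94,-13.43,0],[0,0,0.063]],
  [[4.94,-13.43,0],[0,0,0.063]],
  [[4.94,-13.43,0],[0,0,0.063]],
  [[4.94,-13.43,0],[0,0,0.063]],
  [[4.94,-13.43,0],[0,0,0.063]],
])

```text
time: 33.67
tool_pos: [568.7, -23.7, 240.9]
tcp_rot: [-180.0, -0.2, 170.0]
ft_force: [0.5, -0.8, -0.3]
finger_gap: 19.5
grip_force: 24.2
```

Emit:
send_rows([
  [[0,0,-1.5],[0,0,0]],
  [[0,0,-3],[0,0,0]],
  [[0,0,-4.5],[0,0,0]],
  [[0,0,-5.6],[0,0,0]],
  [[0,0,-6.1],[0,0,0]],
  [[0,0,-6.1],[0,0,0]],
])

```text
time: 34.42
tool_pos: [568.7, -23.2, 59.3]
tcp_rot: [-180.0, -0.1, 170.0]
ft_force: [-0.1, -0.3, 0.4]
finger_gap: 19.6
grip_force: 24.2
```

Emit:
send_rows([
  [[0,0,0],[0,0,0]],
  [[0,0,0],[0,0,0]],
  [[0,0,0],[0,0,0]],
  [[0,0,1],[0,0,0]],
  [[0,0,3],[0,0,0]],
  [[0,0,5],[0,0,0]],
  [[0,0,6.1],[0,0,0]],
  [[0,0,6.1],[0,0,0]],
], fingers=0.55)

```text
time: 35.42
tool_pos: [572.1, -23.9, 248.3]
tcp_rot: [180.0, 0.5, 170.0]
ft_force: [-0.5, 0.9, -0.3]
finger_gap: 38.3
grip_force: 0.0
```

Emit:
send_rows([
  [[-4.94,2.13,0],[0,0,0]],
  [[-4.94,2.13,0],[0,0,0]],
  [[-4.94,2.13,0],[0,0,0]],
  [[-4.94,2.13,0],[0,0,0]],
  [[-4.94,13.43,0],[0,0,0]],
  [[-4.94,13.43,0],[0,0,0]],
  [[-4.94,13.43,0],[0,0,0]],
  [[-4.94,13.43,0],[0,0,0]],
  [[-4.94,13.43,0],[0,0,0]],
  [[-4.94,13.43,0],[0,0,0]],
], fingers=0)

```text
time: 36.67
tool_pos: [421.1, 382.2, 241.3]
tcp_rot: [-180.0, -0.1, 170.1]
ft_force: [1.5, -0.6, 0.4]
finger_gap: 85.4
grip_force: 0.0
```

```bash
python3 - <<'E'
from h import *
cookies()
q=sense();print(q["time"],q["tool_pos"],q["tcp_rot"])
E
```

```text
top 0.67 [169.0, 289.0] [494.0, 428.1, 39.2, 24.7, -26.9] [151.0, 128.0, 98.0]
top 0.63 [197.0, 272.0] [536.1, 360.9, 37.4, 23.8, -63.2] [164.0, 99.0, 63.0]
top 0.42 [384.0, 260.0] [564.9, -105.7, 38.2, 20.8, -9.4] [149.0, 120.0, 85.0]
scene 0.73 [264.0, 379.0] [498.6, 433.4, 56.9, 30.8, -29.8] [156.0, 125.0, 83.0]
scene 0.71 [267.0, 350.0] [537.0, 356.8, 57.5, 21.2, -62.6] [165.0, 87.0, 23.0]
scene 0.49 [353.0, 239.0] [599.3, -181.2, 46.7, 33.1, 89.5] [178.0, 142.0, 91.0]
36.875 [421.60722971 379.03603509 241.61428436] [-1.79924660e+02 -4.58447451e-02  1.70029905e+02]
```

Emit:
send_rows([
  [[2.49,1.73,0],[0,0,-0.279]],
  [[2.49,1.73,0],[0,0,-0.279]],
  [[2.49,1.73,-1.5],[0,0,-0.279]],
  [[2.49,1.73,-3],[0,0,-0.279]],
  [[2.49,1.73,-5],[0,0,-0.279]],
  [[2.49,1.73,-6.5],[0,0,-0.279]],
  [[2.49,1.73,-7.5],[0,0,-0.279]],
  [[2.49,1.73,-8],[0,0,-0.279]],
  [[2.49,1.73,-8],[0,0,-0.279]],
  [[2.49,1.73,-8],[0,0,-0.279]],
])

```text
time: 38.12
tool_pos: [497.5, 431.5, 4.8]
tcp_rot: [179.8, 0.1, 154.0]
ft_force: [0.6, -0.2, 0.8]
finger_gap: 85.2
grip_force: 0.0
```

Emit:
send_rows([
  [[0,0,0],[0,0,0]],
  [[0,0,0],[0,0,0]],
  [[0,0,0],[0,0,0]],
  [[0,0,0],[0,0,0]],
  [[0,0,0],[0,0,0]],
  [[0,0,0],[0,0,0]],
], fingers=1, squeeze=25)

```text
time: 38.88
tool_pos: [496.3, 431.1, 3.1]
tcp_rot: [180.0, 0.0, 154.0]
ft_force: [-1.3, -0.9, 5.7]
finger_gap: 23.4
grip_force: 25.0
```

Emit:
send_rows([
  [[0,0,1],[0,0,0]],
  [[0,0,2.5],[0,0,0]],
  [[0,0,4.5],[0,0,0]],
  [[0,0,6.5],[0,0,0]],
  [[0,0,8],[0,0,0]],
  [[0,0,8],[0,0,0]],
])

```text
time: 39.62
tool_pos: [498.2, 432.5, 248.6]
tcp_rot: [179.5, 0.2, 154.0]
ft_force: [0.2, 0.2, -0.0]
finger_gap: 23.2
grip_force: 24.6
```

Emit:
send_rows([
  [[-2.5,-6.4,0],[0,0,-0.4]],
  [[-2.5,-6.4,0],[0,0,-0.4]],
  [[-2.5,-6.4,0],[0,0,-0.4]],
  [[-2.5,-6.4,0],[0,0,-0.4]],
  [[-2.5,-13,0],[0,0,-1]],
  [[-2.5,-13,0],[0,0,-1]],
  [[-2.5,-13,0],[0,0,-1]],
  [[-2.5,-13,0],[0,0,-1.29]],
])

```text
time: 40.62
tool_pos: [420.3, 37.4, 241.1]
tcp_rot: [-179.9, 0.1, 87.5]
ft_force: [-1.2, 0.6, -0.5]
finger_gap: 23.2
grip_force: 24.7
```

Emit:
send_rows([
  [[4.71,-3.53,0],[0,0,0]],
  [[4.71,-3.53,0],[0,0,0]],
  [[4.71,-3.53,0],[0,0,0]],
  [[4.71,-3.53,-1.5],[0,0,0]],
  [[4.71,-3.53,-3],[0,0,0]],
  [[4.71,-3.53,-4.5],[0,0,0]],
  [[4.71,-3.53,-5.4],[0,0,0]],
  [[4.71,-3.53,-6],[0,0,0]],
  [[4.71,-3.53,-6],[0,0,0]],
])

```text
time: 41.75
tool_pos: [560.9, -64.6, 60.6]
tcp_rot: [-179.8, -0.0, 88.1]
ft_force: [0.1, 1.0, 0.1]
finger_gap: 23.4
grip_force: 24.7
```

Emit:
send_rows([
  [[0,0,0],[0,0,0]],
  [[0,0,0],[0,0,0]],
  [[0,0,0],[0,0,0]],
  [[0,0,1],[0,0,0]],
  [[0,0,3],[0,0,0]],
  [[0,0,5],[0,0,0]],
  [[0,0,6],[0,0,0]],
  [[0,0,6],[0,0,0]],
], fingers=0.55)

```text
time: 42.75
tool_pos: [564.5, -65.4, 247.3]
tcp_rot: [179.6, 0.1, 88.1]
ft_force: [-0.1, -0.1, -0.2]
finger_gap: 38.3
grip_force: 0.0
```

Emit:
send_rows([
  [[-4.25,-8.33,0],[0,0,0.175]],
  [[-4.25,-8.33,0],[0,0,0.175]],
  [[-4.25,-8.33,0],[0,0,0.175]],
  [[-4.25,-8.33,0],[0,0,0.175]],
  [[-4.25,-8.33,0],[0,0,0.175]],
  [[-4.25,-8.33,0],[0,0,0.175]],
  [[-4.25,-8.33,0],[0,0,0.175]],
], fingers=0)

```text
time: 43.62
tool_pos: [434.8, -314.2, 241.7]
tcp_rot: [-180.0, -0.1, 98.1]
ft_force: [-0.1, 0.4, -0.4]
finger_gap: 85.6
grip_force: 0.0
```

```bash
python3 - <<'E'
from h import *
cookies()
q=sense();print(q["time"],q["tool_pos"],q["tcp_rot"])
s=snapshot("top"); t=s["img"]
for x in finder.trace("lid","top")[:2]: print("lid",x["confidence"],rect(x["mask"],s,12))
g=t[300:325,452:492].max(2); ys,xs=np.nonzero(g<80); p=np.array([at_z(s,(x+452,y+300),44)[:2] for x,y in zip(xs,ys)],np.float32); print("handle",p.mean(0),cv2.minAreaRect(p))
save(np.hstack([cv2.resize(t[185:365,300:500],(400,360),interpolation=cv2.INTER_CUBIC),cv2.resize(t[240:360,110:243],(399,360),interpolation=cv2.INTER_CUBIC)]),"m4.png")
E
```

```text
top 0.64 [370.0, 260.0] [566.6, -71.3, 40.2, 22.7, 89.7] [148.0, 121.0, 86.0]
top 0.56 [384.0, 260.0] [564.6, -105.6, 38.6, 21.7, -8.3] [141.0, 115.0, 82.0]
top 0.55 [462.0, 310.0] [435.2, -305.2, 180.4, 142.4, -88.8] [213.0, 211.0, 212.0]
top 0.45 [197.0, 272.0] [536.7, 359.9, 40.1, 24.9, -66.6] [162.0, 102.0, 69.0]
top 0.43 [352.0, 256.0] [575.7, -25.1, 45.5, 22.5, -0.8] [148.0, 121.0, 86.0]
scene 0.52 [349.0, 241.0] [600.6, -166.0, 53.7, 27.3, -87.7] [167.0, 133.0, 87.0]
scene 0.49 [267.0, 350.0] [536.2, 357.9, 60.0, 22.9, -62.6] [157.0, 86.0, 28.0]
43.825 [ 435.48398001 -313.81777293  242.47563837] [-1.79996009e+02 -1.83154503e-02  9.82369782e+01]
lid 0.82 [434.4, -303.7, 173.6, 140.0, 89.7]
lid 0.29 [610.6, -317.0, 58.1, 49.3, -38.2]
handle [ 434.1997  -313.85303] ((433.83868408203125, -313.02374267578125), (53.59253692626953, 9.605547904968262), 89.72126007080078)
```

View pics/m4.png

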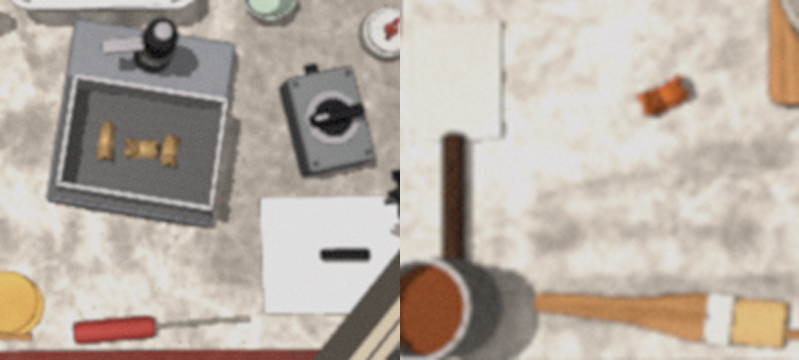

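Three cookies are in the tray at crop (105,142), (145,150) and (170,150). Only the orange look-alike remains on the left. Lid handle at crop (345,254). I measure the tray rim precisely before refitting.

```bash
python3 - <<'E'
from h import *
s=snapshot("top"); t=s["img"]
x0,y0=320,215
g=t[y0:300,x0:425].min(2)
for th in(150,165,180):
    n,l,st,_=cv2.connectedComponentsWithStats((g>th).astype(np.uint8))
    # choose component whose bbox is largest around the tray
    sub=[(k,st[k].tolist()) for k in range(1,n) if st[k][2]>60 and st[k][3]>45]
    for k,v in sub:
        ys,xs=np.nonzero(l==k); p=np.array([at_z(s,(x+x0,y+y0),110)[:2] for x,y in zip(xs,ys)],np.float32)
        print(th,v,[np.round(q,1) for q in cv2.minAreaRect(p)])
f=lambda u,v:at_z(s,(300+u/2-.25,185+v/2-.25),110)[:2]
print("corners mean",np.mean([f(72,78),f(228,98),f(213,208),f(57,185)],0))
E
```

```text
150 [0, 0, 81, 85, 1163] [array([561.4, -38.2]), array([184.8, 197.9]), np.float64(89.7)]
150 [8, 4, 86, 71, 664] [array([567.7, -64.6]), array([185.6, 141.4]), np.float64(80.9)]
165 [0, 0, 79, 85, 938] [array([561.4, -35.9]), array([180.1, 197.9]), np.float64(89.7)]
corners mean [563.31439501 -65.02802076]
```

Emit:
send_rows([
  [[0,-0.04,-1.5],[0,0,-0.143]],
  [[0,-0.04,-3],[0,0,-0.143]],
  [[0,-0.04,-4.5],[0,0,-0.143]],
  [[0,-0.04,-6],[0,0,-0.143]],
  [[0,-0.04,-6.9],[0,0,-0.143]],
  [[0,-0.04,-7.35],[0,0,-0.143]],
  [[0,-0.04,-7.35],[0,0,-0.143]],
  [[0,-0.04,-7.35],[0,0,-0.143]],
])

```text
time: 44.98
tool_pos: [436.0, -316.9, 23.8]
tcp_rot: [179.9, 0.1, 89.9]
ft_force: [1.0, -0.4, 0.2]
finger_gap: 85.3
grip_force: 0.0
```

Emit:
send_rows([
  [[0,0,0],[0,0,0]],
  [[0,0,0],[0,0,0]],
  [[0,0,0],[0,0,0]],
  [[0,0,0],[0,0,0]],
  [[0,0,0],[0,0,0]],
  [[0,0,0],[0,0,0]],
], fingers=1, squeeze=80)

```text
time: 45.72
tool_pos: [435.1, -316.3, 22.6]
tcp_rot: [180.0, 0.0, 89.9]
ft_force: [-0.9, 0.3, 5.1]
finger_gap: 12.5
grip_force: 79.9
```

Emit:
send_rows([
  [[0,0,0.5],[0,0,0]],
  [[0,0,1.5],[0,0,0]],
  [[0,0,3],[0,0,0]],
  [[0,0,4.5],[0,0,0]],
  [[0,0,6],[0,0,0]],
  [[0,0,6.5],[0,0,0]],
  [[0,0,6.5],[0,0,0]],
  [[0,0,6.5],[0,0,0]],
])

```text
time: 46.72
tool_pos: [434.0, -315.3, 214.8]
tcp_rot: [-179.8, -0.1, 89.9]
ft_force: [-0.4, -0.2, -1.8]
finger_gap: 12.4
grip_force: 79.1
```

Emit:
send_rows([
  [[4.26,8.37,0],[0,0,-0.173]],
  [[4.26,8.37,0],[0,0,-0.173]],
  [[4.26,8.37,0],[0,0,-0.173]],
  [[4.26,8.37,0],[0,0,-0.173]],
  [[4.26,8.37,0],[0,0,-0.173]],
  [[4.26,8.37,0],[0,0,-0.173]],
  [[4.26,8.37,0],[0,0,-0.173]],
  [[4.26,8.37,0],[0,0,-0.173]],
  [[4.26,8.37,0],[0,0,-0.173]],
  [[4.26,8.37,0],[0,0,-0.173]],
])

```text
time: 47.98
tool_pos: [562.6, -65.6, 217.3]
tcp_rot: [180.0, 0.0, 80.0]
ft_force: [0.2, -0.5, -0.8]
finger_gap: 12.1
grip_force: 79.0
```

Emit:
send_rows([
  [[0,0,-1],[0,0,0]],
  [[0,0,-2],[0,0,0]],
  [[0,0,-2.5],[0,0,0]],
  [[0,0,-2.5],[0,0,0]],
  [[0,0,-2.5],[0,0,0]],
])

```text
time: 48.6
tool_pos: [563.6, -65.2, 143.7]
tcp_rot: [179.9, 0.0, 80.0]
ft_force: [0.1, -0.7, -1.8]
finger_gap: 12.0
grip_force: 79.1
```

```bash
python3 - <<'E'
from h import *
q=sense();print(q["time"],q["tool_pos"],q["tcp_rot"],q["ft_force"],q["finger_gap"])
s=snapshot("scene")
save(cv2.resize(s["img"][170:290,270:410],(700,600),interpolation=cv2.INTER_CUBIC),"m5.png")
E
```

```text
48.6 [563.57945032 -65.20634018 143.6522125 ] [1.79886569e+02 4.06990658e-03 8.00262763e+01] [ 0.12532322 -0.72620005 -1.81099639] 12.048369698179897
```

View pics/m5.png

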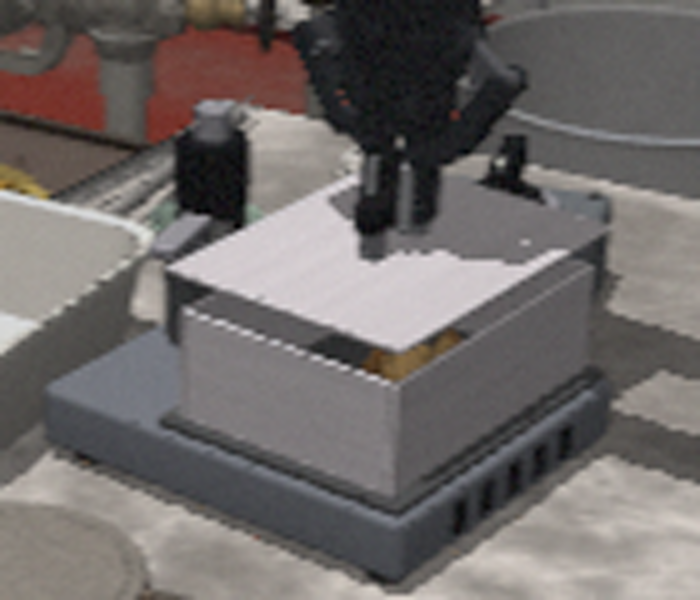

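The lid hangs level over the tray and is aligned (its corner at crop (400,350) is over the tray corner (395,380)). Lowering.

Emit:
send_rows([
  [[0,0,-0.15],[0,0,0]],
  [[0,0,-0.3],[0,0,0]],
  [[0,0,-0.4],[0,0,0]],
  [[0,0,-0.5],[0,0,0]],
  [[0,0,-0.55],[0,0,0]],
  [[0,0,-0.58],[0,0,0]],
  [[0,0,-0.58],[0,0,0]],
])

```text
time: 49.52
tool_pos: [562.7, -64.9, 124.8]
tcp_rot: [-180.0, -0.0, 80.0]
ft_force: [-0.1, -0.6, -1.0]
finger_gap: 12.3
grip_force: 79.1
```

Emit:
send_rows([
  [[0,0,-0.04],[0,0,0]],
  [[0,0,-0.06],[0,0,0]],
  [[0,0,-0.06],[0,0,0]],
])

```text
time: 49.9
tool_pos: [562.9, -65.0, 124.5]
tcp_rot: [180.0, 0.0, 80.0]
ft_force: [-5.9, -0.1, 8.6]
finger_gap: 12.3
grip_force: 80.6
```

Emit:
send_rows([
  [[0,0,0],[0,0,0]],
  [[0,0,0],[0,0,0]],
  [[0,0,0],[0,0,0]],
  [[0,0,0],[0,0,0]],
  [[0,0,0.5],[0,0,0]],
  [[0,0,1.5],[0,0,0]],
  [[0,0,3.5],[0,0,0]],
  [[0,0,3.5],[0,0,0]],
], fingers=0)

```text
time: 50.9
tool_pos: [566.2, -65.7, 235.9]
tcp_rot: [179.3, 0.0, 80.0]
ft_force: [0.6, -0.8, 1.2]
finger_gap: 85.6
grip_force: 0.0
```

```bash
python3 - <<'E'
from h import *
q=sense();print(q["time"],q["tool_pos"],q["tcp_rot"],q["ft_force"],q["finger_gap"])
s=snapshot("scene"); 
for x in finder.trace("lid","scene")[:1]: print(rect(x["mask"],s,114))
save(cv2.resize(s["img"][170:290,270:410],(700,600),interpolation=cv2.INTER_CUBIC),"m6.png")
E
```

```text
50.9 [566.24547422 -65.66124002 235.93964733] [1.79317272e+02 2.17294354e-02 8.00340976e+01] [ 0.60347896 -0.75783159  1.21610851] 85.56391832675308
[558.7, -60.8, 204.8, 148.4, 79.5]
```

View pics/m6.png

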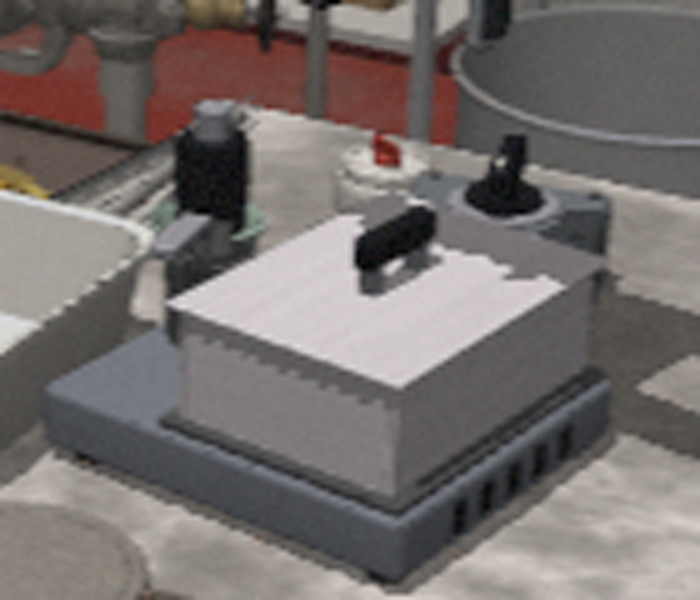

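Lid seated flat and square. Back to the collar.

Emit:
send_rows([
  [[3.91,-0.57,0],[0,0,0.26]],
  [[3.91,-0.57,0],[0,0,0.26]],
  [[3.91,-0.57,0],[0,0,0.26]],
  [[3.91,-0.57,0],[0,0,0.26]],
  [[3.91,-0.57,-1.5],[0,0,0.26]],
  [[3.91,-0.57,-2.5],[0,0,0.26]],
  [[3.91,-0.57,-3.2],[0,0,0.26]],
  [[3.91,-0.57,-3.2],[0,0,0.26]],
  [[3.91,-0.57,-3.2],[0,0,0.26]],
])

```text
time: 52.12
tool_pos: [680.8, -82.2, 134.2]
tcp_rot: [179.8, 0.0, 94.9]
ft_force: [-0.2, -0.6, 0.2]
finger_gap: 85.2
grip_force: 0.0
```

Emit:
send_rows([
  [[0,0,0],[0,0,0]],
  [[0,0,0],[0,0,0]],
  [[0,0,0],[0,0,0]],
  [[0,0,0],[0,0,0]],
  [[0,0,0],[0,0,0]],
], fingers=1, squeeze=80)

```text
time: 52.75
tool_pos: [680.5, -82.1, 133.0]
tcp_rot: [179.9, 0.0, 94.9]
ft_force: [-1.9, -0.2, 5.8]
finger_gap: 36.3
grip_force: 79.8
```

Emit:
send_rows([
  [[0,0,0.15],[0,0,0]],
  [[0,0,0.3],[0,0,0]],
  [[0,0,0.45],[0,0,0]],
  [[0,0,0.54],[0,0,0]],
  [[0,0,0.54],[0,0,0]],
  [[0,0,0.54],[0,0,0]],
])

```text
time: 53.5
tool_pos: [680.3, -82.1, 146.5]
tcp_rot: [180.0, -0.0, 94.9]
ft_force: [6.5, -0.5, -9.5]
finger_gap: 36.2
grip_force: 80.9
```

Emit:
send_rows([
  [[0,0,0],[0,0,0.15]],
  [[0,0,0],[0,0,0.3]],
  [[0,0,0],[0,0,0.45]],
  [[0,0,0],[0,0,0.6]],
  [[0,0,0],[0,0,0.75]],
  [[0,0,0],[0,0,0.9]],
  [[0,0,0],[0,0,1.05]],
  [[0,0,0],[0,0,1.2]],
  [[0,0,0],[0,0,1.31]],
  [[0,0,0],[0,0,1.31]],
])

```text
time: 54.75
tool_pos: [680.0, -82.2, 146.3]
tcp_rot: [-180.0, -0.0, 170.1]
ft_force: [5.9, -2.0, -9.6]
finger_gap: 35.8
grip_force: 81.1
```

Emit:
send_rows([
  [[0,0,0],[0,0,0]],
  [[0,0,-0.15],[0,0,0]],
  [[0,0,-0.3],[0,0,0]],
  [[0,0,-0.45],[0,0,0]],
  [[0,0,-0.54],[0,0,0]],
  [[0,0,-0.54],[0,0,0]],
])

```text
time: 55.5
tool_pos: [680.3, -82.3, 133.0]
tcp_rot: [-180.0, 0.0, 170.0]
ft_force: [-0.0, -0.6, 3.7]
finger_gap: 36.1
grip_force: 82.9
```

Emit:
send_rows([
  [[0,0,0],[0,0,0]],
  [[0,0,0],[0,0,0]],
  [[0,0,0],[0,0,0]],
  [[0,0,0],[0,0,0]],
  [[0,0,1],[0,0,0]],
  [[0,0,2],[0,0,0]],
  [[0,0,3.9],[0,0,0]],
  [[0,0,3.9],[0,0,0]],
], fingers=0)

```text
time: 56.5
tool_pos: [683.0, -82.6, 256.5]
tcp_rot: [-180.0, 0.6, 170.0]
ft_force: [-0.2, -0.7, -0.5]
finger_gap: 85.5
grip_force: 0.0
```

Emit:
send_rows([
  [[-2.72,-7.25,0],[0,0,-1.199]],
  [[-2.72,-7.25,0],[0,0,-1.199]],
  [[-2.72,-7.25,0],[0,0,-1.199]],
  [[-2.72,-7.25,0],[0,0,-1.199]],
  [[-2.72,-7.25,0],[0,0,-1.199]],
  [[-2.72,-7.25,0],[0,0,-1.199]],
  [[-2.72,-7.25,0],[0,0,-1.199]],
  [[-2.72,-7.25,0],[0,0,-1.199]],
  [[-2.72,-7.25,0],[0,0,-1.199]],
])

```text
time: 57.62
tool_pos: [598.3, -299.5, 248.6]
tcp_rot: [-180.0, -0.0, 101.4]
ft_force: [-0.1, 0.6, 0.4]
finger_gap: 85.9
grip_force: 0.0
```

```bash
python3 - <<'E'
from h import *
q=sense();print(q["time"],q["tool_pos"],q["tcp_rot"],q["ft_force"],q["finger_gap"])
s=snapshot("scene"); t=snapshot("top")
a=cv2.resize(s["img"][170:290,270:410],(466,400),interpolation=cv2.INTER_CUBIC)
b=cv2.resize(t["img"][180:310,310:418],(332,400),interpolation=cv2.INTER_CUBIC)
save(np.hstack([a,b]),"m7.png")
E
```

```text
57.625 [ 598.33350535 -299.46019072  248.58260492] [-1.79978738e+02 -1.83656252e-02  1.01395259e+02] [-0.05350342  0.59071714  0.35950666] 85.89644959409036
```

View pics/m7.png

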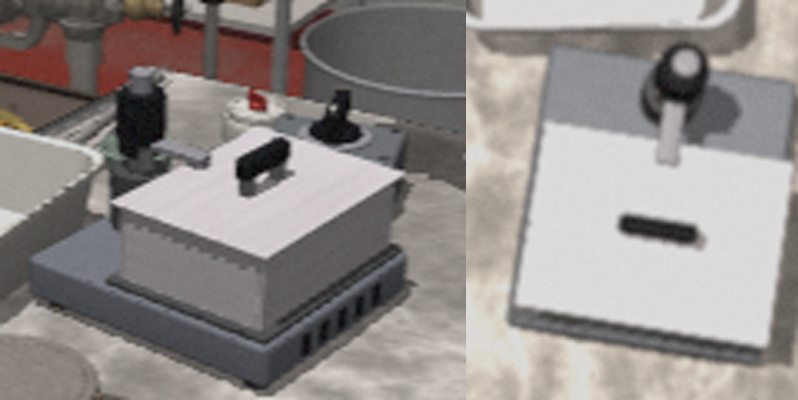

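The collar is down with its arm over the lid (crop 190,152). Now the isolator.

Emit:
send_rows([
  [[0,0,-2],[0,0,0]],
  [[0,0,-4],[0,0,0]],
  [[0,0,-5],[0,0,0]],
  [[0,0,-5.6],[0,0,0]],
  [[0,0,-5.87],[0,0,0]],
  [[0,0,-5.87],[0,0,0]],
])

```text
time: 58.48
tool_pos: [599.0, -299.9, 73.8]
tcp_rot: [179.9, 0.0, 101.3]
ft_force: [-0.2, 0.0, 0.1]
finger_gap: 85.2
grip_force: 0.0
```

Emit:
send_rows([
  [[0,0,0],[0,0,0]],
  [[0,0,0],[0,0,0]],
  [[0,0,0],[0,0,0]],
  [[0,0,0],[0,0,0]],
  [[0,0,0],[0,0,0]],
  [[0,0,0],[0,0,0]],
], fingers=1, squeeze=40)

```text
time: 59.22
tool_pos: [599.0, -299.6, 73.4]
tcp_rot: [179.9, 0.0, 101.3]
ft_force: [2.8, 0.5, 1.9]
finger_gap: 14.1
grip_force: 42.1
```

Emit:
send_rows([
  [[0,0,0],[0,0,-0.16]],
  [[0,0,0],[0,0,-0.32]],
  [[0,0,0],[0,0,-0.48]],
  [[0,0,0],[0,0,-0.64]],
  [[0,0,0],[0,0,-0.8]],
  [[0,0,0],[0,0,-0.96]],
  [[0,0,0],[0,0,-1.12]],
  [[0,0,0],[0,0,-1.28]],
  [[0,0,0],[0,0,-1.44]],
  [[0,0,0],[0,0,-1.57]],
])

```text
time: 60.48
tool_pos: [598.2, -299.1, 73.4]
tcp_rot: [-179.9, 0.0, 11.1]
ft_force: [-1.6, 3.8, 6.6]
finger_gap: 14.6
grip_force: 42.7
```

Emit:
send_rows([
  [[0,0,0],[0,0,-0.01]],
  [[0,0,0],[0,0,-0.01]],
  [[0,0,0],[0,0,-0.01]],
])

```text
time: 60.85
tool_pos: [598.2, -299.1, 73.4]
tcp_rot: [-180.0, 0.0, 10.8]
ft_force: [-2.4, 4.5, 6.1]
finger_gap: 14.3
grip_force: 42.7
```

Emit:
send_rows([
  [[0,0,0],[0,0,0.01]],
  [[0,0,0],[0,0,0.01]],
  [[0,0,0],[0,0,0.01]],
  [[0,0,0],[0,0,0.01]],
  [[0,0,2],[0,0,0]],
  [[0,0,4],[0,0,0]],
  [[0,0,6],[0,0,0]],
  [[0,0,6],[0,0,0]],
], fingers=0)

```text
time: 61.85
tool_pos: [601.3, -301.3, 261.4]
tcp_rot: [179.5, -0.5, 10.8]
ft_force: [0.9, 0.3, -0.4]
finger_gap: 85.7
grip_force: 0.0
```

Emit:
send_rows([
  [[-6,0,0],[0,0,0]],
  [[-6,0,0],[0,0,0]],
  [[-6,0,0],[0,0,0]],
  [[-6,0,0],[0,0,0]],
  [[-6,0,0],[0,0,0]],
  [[-6,0,0],[0,0,0]],
])

```text
time: 62.6
tool_pos: [419.4, -299.6, 252.9]
tcp_rot: [180.0, -0.0, 10.8]
ft_force: [1.2, 0.4, -0.0]
finger_gap: 85.6
grip_force: 0.0
```

```bash
python3 - <<'E'
from h import *
t=snapshot("top"); save(cv2.resize(t["img"][160:310,310:510],(800,600),interpolation=cv2.INTER_CUBIC),"m8.png")
cookies(); print(sense()["time"])
E
```

```text
scene 0.58 [348.0, 227.0] [646.6, -255.4, 231.7, 173.9, 80.6] [187.0, 181.0, 184.0]
scene 0.54 [371.0, 205.0] [648.2, -440.2, 112.8, 69.8, -66.1] [29.0, 29.0, 31.0]
scene 0.44 [267.0, 351.0] [535.4, 359.0, 62.4, 23.5, -64.9] [153.0, 83.0, 26.0]
62.85
```

View pics/m8.png

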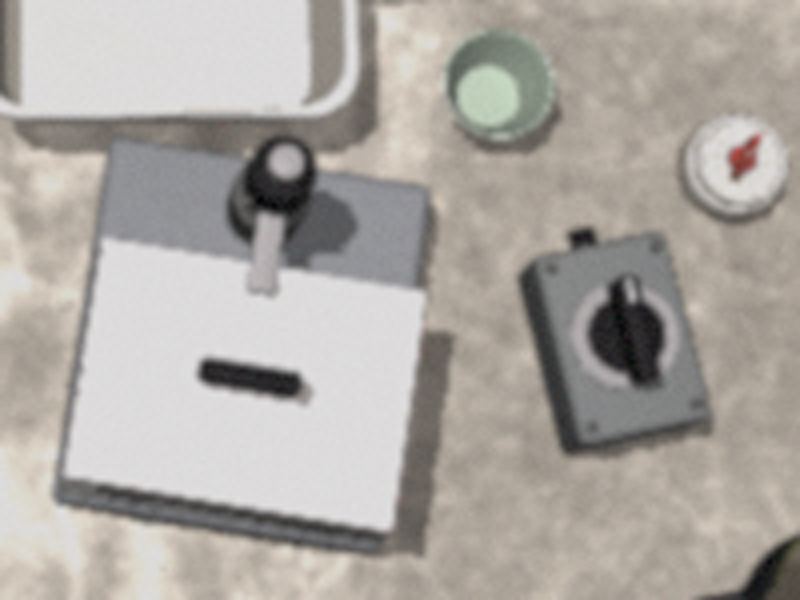

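The isolator bar lies along the long side with its white mark at crop (627,290), as at the start, so it is ON. The lid is seated, the arm is over it at (262,250), and the cup at (500,85) is untouched. Handing in.

```bash
python3 -c "
from h import *
print(order.hand_in())"
```

```text
the job is handed in; nothing more can be done
None
```

The job is handed in at about 63 s with all steps done in the order asked: all three cookies present are in the tray, the lid is seated and clamped, and the isolator is back ON; the orange look-alike and green cup were left alone.

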